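# Clamp a test coupon with the swing strap and cam lever

## Task

Clamp the copper-coloured test coupon in its fixture: with the outside of a finger swing the aluminium clamp strap over the coupon until it rests against its stop, and only then push the red cam lever fully down so that the pad presses on the coupon. Only push: pick nothing up, and leave the coupon in its nest and everything else on the bench where it is.

Things in the scene. Friction and masses are not known exactly. Their poses are not given: they have to be found in the camera images.
- fixture: Fixed clamp fixture: aluminium base plate 190 x 180 x 12 mm (x, y, z), blue plate on it (top at 22 mm), central steel nest block 50 x 46 mm (top at 40 mm, two guides along x to 46 mm). Origin: centre of the underside, on the table; z up, x along the coupon, roughly away from the robot (yaw within 0.5 rad). The strap's vertical pivot axis is at x = 0, y = +60 mm, on a dark post of 28 mm diameter.
- strap (a joint): Swing of the clamp strap about its upright pivot, rad. 0 = closed: across the coupon, against its stop, pointing from the pivot along the fixture's -y. It grows as the strap opens towards the fixture's -x (robot side): at a the strap points along (-sin a, -cos a) in the fixture's x, y. Range 0 to 1.7; starts at 0.8 to 1.35. Friction 0.12 N m: it stays where left.
- strap_end (a point): Centre of the black end cap on the strap's free end, 111 mm from the pivot axis, 63 mm above the table. The cap is 26 mm along the strap, 28 mm across and 26 mm high (50 to 76 mm above the table); push on its side.
- strap_pivot (a point): Point on the strap's pivot axis at mid thickness, 64 mm above the table. The strap is an aluminium bar 24 mm wide, its underside 58 mm and its top 70 mm above the table, reaching 124 mm from this axis.
- stop_pin (a point): Top of the brass stop pin (10 mm diameter), fixed on the fixture at x = +18, y = -36 mm, 72 mm above the table. The closed strap rests against it.
- cam_lever (a joint): Cam lever on the strap, rad: 0 = raised (66 deg up from level, leaning towards the pivot), 1.15 = fully down, level, along the strap, pointing to the pivot. Starts at 0 to 0.2, stays where left. Push it from the strap's cap-end side, over and down towards the pivot; at the grip this takes about 3 to 5 N. Near the end it lowers the pad on to the coupon: about 7 N there when fully down.
- lever_grip (a point): Point on the centre line of the red grip of the cam lever, 78 mm from its hinge. The grip is 45 mm long (50 to 95 mm from the hinge), 20 mm wide, 14 mm thick. Raised, this point is up to 155 mm above the table; fully down, 84 mm (the grip's top face then 91 mm).
- lever_hinge (a point): Middle of the cam lever's level hinge axis, on the strap 60 mm from the pivot, 84 mm above the table, between two dark ears 22 mm along the strap and reaching 92 mm above the table.
- clamp_pad: Black rubber pad of 20 mm diameter under the strap, 60 mm from the pivot (straight below the lever's hinge). Its underside is 53 mm above the table with the lever raised, 5 mm above the coupon; origin 3 mm above its underside.
- coupon: Loose copper-coloured flat dog-bone test coupon, 116 x 25 x 8 mm, 0.12 kg, lying along the fixture's x in the nest between the two guides, its top 48 mm above the table. Origin: centre of its underside.
- cap_screw: Bystander: dark steel screw standing head down on the base plate, 20 mm diameter, 42 mm high. Origin: centre of its underside.
- bushing: Bystander: brass tube standing on the base plate, 28 mm diameter, 26 mm high. Origin: centre of its underside.
- screwdriver: Bystander: screwdriver lying on the bench. Origin: centre of its underside.
- cleaner: Bystander: blue bottle, 56 mm diameter, 110 mm high, standing on the bench. Origin: centre of its underside.
- weight: Bystander: steel knobbed weight, 50 mm diameter, 70 mm high, on the bench. Origin: centre of its underside.
- spare_coupon: Bystander: aluminium dog-bone coupon, 116 x 25 x 8 mm, lying on the bench. Origin: centre of its underside.
- thumb_knob: Bystander: black knob with a stud, 40 mm diameter, 45 mm high, on the bench. Origin: centre of its underside.
Things that resemble listed ones, but are neither listed nor needed, are in the scene too. Of the things shaped like the coupon, the copper one is meant.

How it is judged:
On the way, in this order (a step that is already met when the one before it is completed fails the run):
1. the strap is swung over the coupon against its stop, the lever still up (value of joint strap below 0.05 rad and value of joint cam_lever below 0.6 rad), for 0.2 s.
2. the cam lever is pushed fully down and the pad presses on the coupon (value of joint cam_lever above 1.08 rad and value of joint strap below 0.05 rad and contact force between clamp_pad and coupon above 3 N), for 0.2 s.
At the end, for the whole second after the job is handed in: The strap lies across the coupon within 0.05 rad of its stop, the cam lever is within 0.07 rad of fully down, the pad presses the coupon with more than 3 N, the coupon is within 8 mm of where it lay, and no bystander is more than 25 mm from where it was (all of step 2 and distance of coupon from where it was at the start of the episode below 0.008 m and linear speed of coupon below 0.02 m/s and distance of each of cap_screw, bushing, screwdriver, cleaner, weight, spare_coupon, thumb_knob from where it was at the start of the episode below 0.025 m); the robot touches nothing.
It fails at once if the cam lever is pushed down before the strap is over the coupon (value of joint cam_lever above 0.6 rad and value of joint strap above 0.1 rad).
It fails at once if the coupon is lifted or pushed out of its place (distance of coupon from where it was at the start of the episode above 0.01 m).
It fails at once if a bystander is picked up, knocked or shifted (distance of any of cap_screw, bushing, screwdriver, cleaner, weight, spare_coupon, thumb_knob from where it was at the start of the episode above 0.025 m).
It also fails if it takes over 51 s, if anything falls off the work surface, if the arm or the gripper's body presses on something with over 40 N, if the wrist force passes 120 N, or if a joint passes its speed limit or range.

## Robot

A 7-joint arm with a two-finger parallel gripper is mounted at the origin on the work surface. World frame = base frame: x ahead of the robot, y to its left, z up, the work surface at z = 0. Lengths are in m, angles in rad, forces in N, time in s.
With the tool pointing down it reaches from about 0.425 to 0.925 m from the base axis. Payload 6.8 kg.
Tool frame: the origin (TCP) lies on the centre line of the jaws, within the pads' length; the fingertips stand 8 mm ahead of it and the grasp point (between the pads) lies 11 mm behind it (r.finger_overhang is the distance from the TCP to the fingertips, in m); x points along the fingers, z is the direction in which the jaws open and shut, and the axes are right-handed (so a half turn about x gives the same grasp; the last joint's range is limited). The gripper opens to 85 mm and grips with 20 to 120 N. Pads are 22 mm wide; open, the fingers measure 114 mm over their backs; the gripper's body (76 mm by 85 mm) begins 54 mm behind the grasp point. The pads swing forward as they close: fully open they stand 13 mm farther back than shut.
Start: joints at [1.039, 0.477, 0.022, 1.555, -0.011, 1.109, -0.083], TCP at [0.278, -0.615, 0.239] pointing down, gripper open.
Joint ranges: [-2.96, 2.96], [-0.34, 2.1], [-1.41, 1.46], [0.24, 2.44], [-1.37, 4.51], [0.17, 1.92], [-2.96, 2.96]. Speed limits (rad/s): [2.39, 2.39, 3.14, 3.14, 3.14, 3.14, 3.14].

## Interface

Orientations are given as a rotation vector (axis times angle).
In Python, from bench import r gives the robot as it stands. The module is installed in compiled form; this text tells all that it offers.
- The arm moves only by the tool play_rows, never from a script. Its argument "plan" is a list of rows, each a list of 5 numbers: the opening, from -1 (shut) to 1 (fully open), then the shift along the world's x, y, z in m, then the turn about the world's z in rad. A call has 1 to 10 rows; each row is the pose to reach, as a shift and turn from the pose commanded when the call began; what a row does not reach only later rows make up. A row lasts 1/10 s, in which the tool goes at most 50 mm and 8.59 degrees, less where a joint would pass 70% of its speed; a pose out of reach is approached as far as the arm can. A call with a gripper value outside its range is refused whole. The fingers move at their own pace and stop on an object; "force" is the grip in N (left out, the last holds). Time passes only in rows, so rows that repeat a pose let the fingers close. It gives the time, the measured TCP pose, the force and the opening at its end, in the units of the state.
- r.get_obs(): the state, without advancing time (a new reading comes with each control period).
- r.grab_frame(name): name is "scene" or "top"; returns a dict with "pixels" (480x640x3 uint8, blue, green, red), "z_map" (480x640 float32, m along the optical axis (not along the pixel's ray), 0 where there is no reading), "vfov" (degrees; the focal length in pixels is half the picture's height over the tangent of half this angle, whatever the lens; pixels are square), "cx", "cy" (the principal point, pixels), "R" (3x3) and "t" (3): a world point X has camera coordinates R X + t. Camera axes: x right, y down, z forward; pixel columns grow to the right and rows downward; lengths in m; the calibration is good to about 2 mm. A picture is of the moment at which its call begins.
- r.hand_in(): hands the job in, once; it reports no verdict.
Trained networks look in a picture, given as the dict that the camera call returned (one of the last four; its "shot" number tells which), for a name from the list of things; names that differ only in an ending like _2 or _b are one class to them, and where a whole thing is asked for, a point or a joint stands for the part that bears it (a point fixed in the world has none). Each returns a list of dicts, best first, with "conf" (0 to 1); they miss things now and then, are a little off and sometimes report something else, mostly with a low value. They report only what shows in the picture. A call takes as long as a camera call. They do not tell look-alikes from the thing itself.
- r.outline_of(picture, label): "mask" (480x640 bool, what is visible of it) and "bbox" ([left, top, right, bottom] as shares, 0 to 1, of the picture: columns of its width, rows of its height, round what is visible of it).
- r.pinpoint(picture, label): "position" ([column, row] as shares, 0 to 1, of the picture: columns of its width, rows of its height: a listed point, or the origin of a listed thing).
The state is a dict: "clock": time; "joints": joint angles; "qvel": joint speeds; "tau": joint torques, N m; "tcp_pos": TCP position; "orientation": TCP orientation; "contact_force": force on the tool from outside, world axes, zero at the start; "moment": the same for the moment, N m; "grip_width": finger opening in m.
Only numpy, scipy, OpenCV 4.12 (cv2) and the standard library are available. Lean on these libraries where they do the work, as an engineer would, in place of code of your own. Each camera call takes 0.05 s, during which the arm holds its last target.

## Working session

There is one attempt and no reset: what is moved stays moved. The work goes in short steps, Python scripts to look and compute and a tool call to move; the robot and the scene stay as the last step left them, time stands still between calls to the robot, and variables do not carry over. Pictures are saved under pics/ and viewed, and the job is handed in when it is done.

Besides the shell and the picture viewer there is one more tool, called after "Emit:" as name(argument=value, ...), one argument or row to a line, values as JSON. play_rows: Moves the arm, as the interface text tells. Its arguments: {"type":"object","properties":{"plan":{"type":"array","items":{"type":"array","items":{"type":"number"}}},"force":{"type":"number"}},"required":["plan"]}

```bash
mkdir -p pics; cat > h.py <<'E'
import numpy as np, cv2, pickle
from bench import r
def f(p): return p["pixels"].shape[0]/2/np.tan(np.radians(p["vfov"])/2)
def px2w(p,u,v,d):
    F=f(p); c=np.array([(u-p["cx"])/F*d,(v-p["cy"])/F*d,d]); return p["R"].T@(c-p["t"])
def px2z(p,u,v,z):
    o=-p["R"].T@p["t"]; F=f(p); d=p["R"].T@np.array([(u-p["cx"])/F,(v-p["cy"])/F,1]); return o+d*(z-o[2])/d[2]
def w2px(p,X):
    c=p["R"]@np.array(X)+p["t"]; F=f(p); return np.array([c[0]/c[2]*F+p["cx"],c[1]/c[2]*F+p["cy"]])
E
python3 - <<'E'
from h import *
np.set_printoptions(precision=4,suppress=True)
print({k:np.round(v,3) for k,v in r.get_obs().items()})
for n in("scene","top"):
    p=r.grab_frame(n); cv2.imwrite(f"pics/{n}0.png",p["pixels"]); pickle.dump(p,open(f"{n}0.pkl","wb"))
    print(n,p["vfov"],p["cx"],p["cy"],-p["R"].T@p["t"])
    for l,z in [("strap_end",.063),("strap_pivot",.064),("stop_pin",.072),("lever_grip",.15),("lever_hinge",.084),("coupon",.04),("fixture",0),("clamp_pad",.056),("cap_screw",.012),("bushing",.012),("cleaner",0),("weight",0),("screwdriver",0),("spare_coupon",0),("thumb_knob",0)]:
        for q in r.pinpoint(p,l)[:3]:
            u,v=q["position"][0]*640,q["position"][1]*480
            print(l,round(q["conf"],2),np.round([u,v]),px2z(p,u,v,z))
E
```

```text
{'clock': np.float64(0.0), 'joints': array([ 1.039,  0.478,  0.022,  1.557, -0.012,  1.109, -0.083]), 'qvel': array([ 0.001, -0.   , -0.   , -0.002, -0.002, -0.   ,  0.001]), 'tau': array([  0.001, -59.644,   1.608, -28.119,   0.012,   0.009,  -0.   ]), 'tcp_pos': array([ 0.277, -0.615,  0.238]), 'orientation': array([ 0.893,  1.382, -0.891]), 'contact_force': array([-0.257,  0.615,  0.042]), 'moment': array([0.024, 0.012, 0.   ]), 'grip_width': np.float64(0.085)}
scene 42.32418736409198 331.3744445755292 238.57699444509842 [1.5471 0.0435 0.7419]
strap_end 0.94 [321. 272.] [ 0.5541 -0.0081  0.063 ]
strap_pivot 0.82 [339. 308.] [0.6676 0.0293 0.064 ]
stop_pin 0.75 [287. 295.] [ 0.6461 -0.0645  0.072 ]
lever_grip 0.66 [337. 263.] [0.6528 0.0237 0.15  ]
lever_hinge 0.87 [327. 276.] [0.5999 0.0052 0.084 ]
lever_hinge 0.29 [321. 273.] [ 0.5896 -0.0066  0.084 ]
coupon 0.89 [308. 310.] [ 0.6456 -0.0276  0.04  ]
coupon 0.87 [188. 344.] [ 0.7525 -0.2221  0.04  ]
coupon 0.81 [429. 345.] [0.7288 0.1856 0.04  ]
fixture 0.69 [308. 324.] [ 0.6381 -0.0274  0.    ]
cap_screw 0.71 [262. 338.] [ 0.696
[... 951 characters left out ...]
[312. 195.] [0.6472 0.0185 0.15  ]
lever_grip 0.36 [361. 196.] [ 0.6474 -0.0999  0.15  ]
coupon 0.85 [330. 211.] [ 0.6398 -0.0248  0.04  ]
coupon 0.65 [252. 198.] [0.6716 0.1829 0.04  ]
coupon 0.63 [412. 191.] [ 0.6975 -0.2397  0.04  ]
fixture 0.78 [333. 217.] [ 0.6332 -0.0328  0.    ]
cap_screw 0.58 [360. 193.] [ 0.6965 -0.1057  0.012 ]
cap_screw 0.54 [193. 220.] [0.6146 0.3449 0.012 ]
bushing 0.42 [327. 184.] [ 0.7219 -0.015   0.012 ]
cleaner 0.95 [459. 205.] [ 0.6705 -0.3741  0.    ]
weight 0.93 [455. 241.] [ 0.5709 -0.3603  0.    ]
screwdriver 0.62 [189. 312.] [0.3705 0.3401 0.    ]
spare_coupon 0.62 [193. 216.] [0.6298 0.348  0.    ]
thumb_knob 0.66 [435. 292.] [ 0.4354 -0.3035  0.    ]
```

```bash
python3 - <<'E'
import cv2
a=cv2.imread("pics/scene0.png"); b=cv2.imread("pics/top0.png")
cv2.imwrite("pics/s_crop.png",cv2.resize(a[200:400,200:440],(720,600),interpolation=cv2.INTER_CUBIC))
cv2.imwrite("pics/t_crop.png",cv2.resize(b[150:290,240:420],(771,600),interpolation=cv2.INTER_CUBIC))
E
```

```text
(no output)
```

View pics/scene0.png

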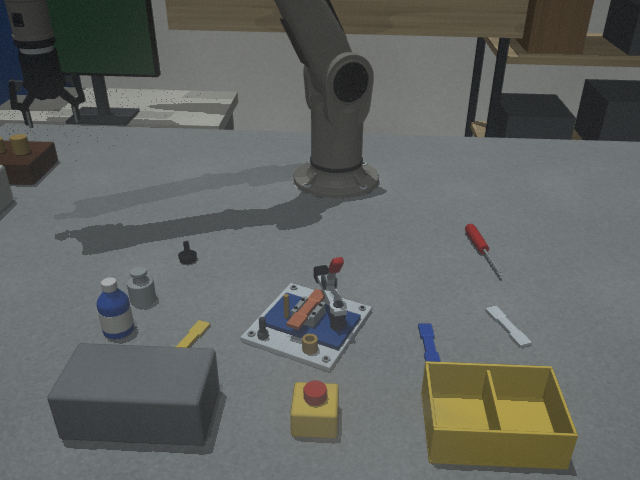

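View pics/s_crop.png

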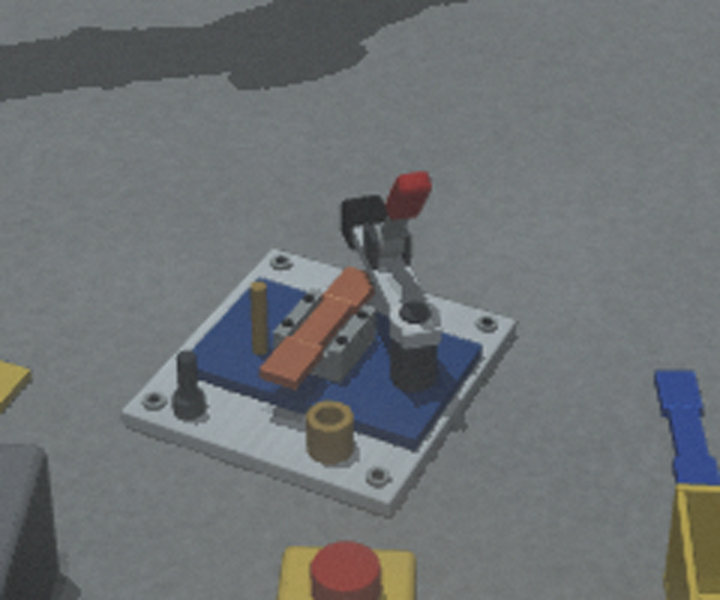

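View pics/t_crop.png

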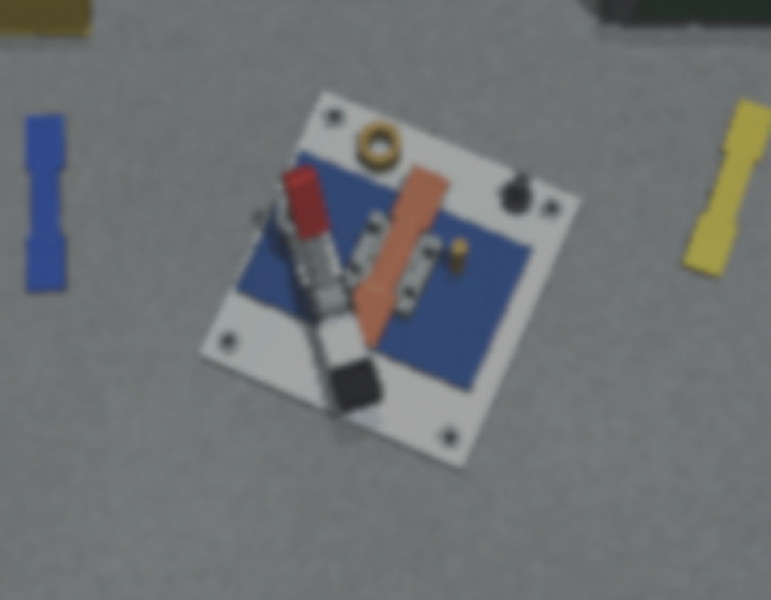

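View pics/top0.png

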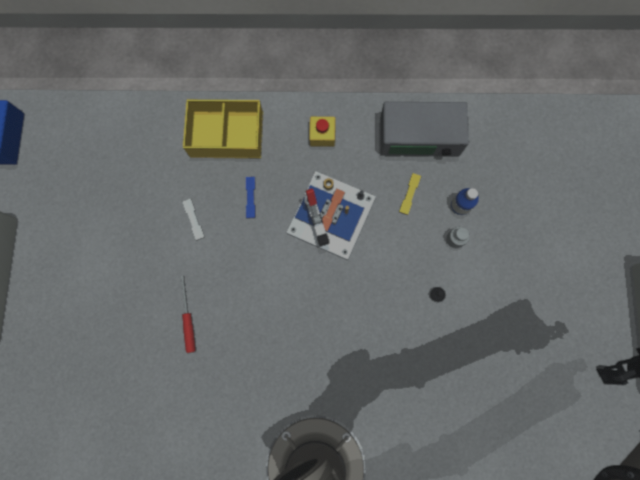

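```bash
cat > fit.py <<'E'
from h import *
from scipy.optimize import least_squares
np.set_printoptions(precision=4,suppress=True)
t=pickle.load(open("top0.pkl","rb"));s=pickle.load(open("scene0.pkl","rb"))
# plate corners, plate top z=.012
ct=np.array([(325,92),(581,200),(463,467),(202,352)])/np.array([771/180,600/140])+[240,150]
cs=np.array([(272,250),(516,320),(390,515),(123,415)])/3+[200,200]
C3=lambda:None
loc_t=[(.095,.09),(.095,-.09),(-.095,-.09),(-.095,.09)]
loc_s=[(-.095,-.09),(-.095,.09),(.095,.09),(.095,-.09)]
def W(q,l,z):
    c,s_=np.cos(q[2]),np.sin(q[2]); return np.array([q[0]+c*l[0]-s_*l[1],q[1]+s_*l[0]+c*l[1],z])
def res(q,a=1,b=1):
    R=[]
    for l,p in zip(loc_t,ct): R+=list((w2px(t,W(q,l,.012))-p)*2*a)
    for l,p in zip(loc_s,cs): R+=list((w2px(s,W(q,l,.012))-p)*b)
    return np.array(R)
if __name__=="__main__":
    for a,b in((1,1),(1,0),(0,1)):
        o=least_squares(res,[.64,-.03,-.4],args=(a,b)); q=o.x; print(q,np.abs(o.fun).max())
        for n,l,z in(("pivot",(0,.06),.064),("pin",(.018,-.036),.072)): print(n,W(q,l,z),w2px(t,W(q,l,z)),w2px(s,W(q,l,z)))
    # plate z from depth
    for p,cc in((t,ct),(s,cs)):
        m=cc.mean(0)
        for k in cc:
            x=(k+(m-k)*.07).round().astype(int); print(px2w(p,x[0],x[1],p["z_map"][x[1],x[0]]))
    o=least_squares(res,[.64,-.03,-.4]);q=o.x;P=W(q,(0,.06),.063)
    for e in([.5541,-.0081],[.5542,-.0137]):
        d=np.array(e)-P[:2]; d=np.array([[np.cos(q[2]),np.sin(q[2])],[-np.sin(q[2]),np.cos(q[2])]])@d
        print("strap",np.arctan2(-d[0],-d[1]),np.hypot(*d))
E
python3 fit.py
```

```text
[ 0.6393 -0.0287 -0.4015] 5.433524178616437
pivot [0.6627 0.0266 0.064 ] [310.1844 199.2877] [337.2228 306.1839]
pin [ 0.6418 -0.0688  0.072 ] [347.0971 206.758 ] [285.1459 293.5878]
[ 0.6372 -0.03   -0.403 ] 1.6081259132002401
pivot [0.6608 0.0252 0.064 ] [310.6792 200.0247] [336.5187 305.4842]
pin [ 0.6397 -0.0701  0.072 ] [347.5976 207.5593] [284.557  292.8722]
[ 0.6483 -0.0258 -0.3995] 1.686600554197753
pivot [0.6716 0.0295 0.064 ] [309.1313 195.9815] [338.7071 309.3043]
pin [ 0.6509 -0.0659  0.072 ] [345.9953 203.3293] [286.216  296.6391]
[0.7467 0.0116 0.0144]
[ 0.6845 -0.1408  0.0114]
[ 0.5244 -0.0721  0.0117]
[0.5895 0.0806 0.0119]
[ 0.5384 -0.0674  0.015 ]
[0.5958 0.0845 0.0111]
[0.7632 0.0155 0.0091]
[ 0.6927 -0.1355  0.0097]
strap 0.8605300487080272 0.11402408693149561
strap 0.8141609828497726 0.11575507763294733
```

```bash
python3 - <<'E'
from fit import *
for n,p in(("t",t),("s",s)):
    print(n,p["R"],w2px(p,[0,0,0]),w2px(p,[0,0,.02]),"tcp",w2px(p,[.277,-.615,.238]), "tips",w2px(p,[.277,-.615,.23]),{k:(v if np.size(v)<20 else np.shape(v)) for k,v in p.items() if k not in("R",)})
    # table depth check
    for u,v in((100,300),(250,330),(400,250),(300,150),(150,230),(560,280),(100,140),(500,200)):
        print((u,v),px2w(p,u,v,p["z_map"][v,u]))
E
```

```text
t [[ 0.0217 -0.9994 -0.0254]
 [-0.9815 -0.0165 -0.1909]
 [ 0.1904  0.0291 -0.9813]] [315.5658 466.3902] [315.3785 468.5227] tcp [616.5621 360.5474] tips [614.2562 360.3882] {'pixels': (480, 640, 3), 'z_map': (480, 640), 'vfov': 53.21420683874781, 'cx': 314.2220443469125, 'cy': 247.32242983869835, 't': array([0.0033, 0.5386, 1.1779]), 'shot': 2}
(100, 300) [0.3963 0.5774 0.0059]
(250, 330) [0.3268 0.1772 0.0011]
(400, 250) [ 0.5451 -0.2134 -0.0002]
(300, 150) [0.8241 0.0609 0.0006]
(150, 230) [0.5888 0.4627 0.001 ]
(560, 280) [ 0.4729 -0.6294 -0.0034]
(100, 140) [0.8478 0.6288 0.0005]
(500, 200) [ 0.6875 -0.4844 -0.0011]
s [[-0.0427  0.999   0.0153]
 [ 0.5179  0.0352 -0.8547]
 [-0.8544 -0.0285 -0.5189]] [335.447  177.3606] [335.5838 170.7437] tcp [ 53.8064 124.9351] tips [ 54.5921 128.3748] {'pixels': (480, 640, 3), 'z_map': (480, 640), 'vfov': 42.32418736409198, 'cx': 331.3744445755292, 'cy': 238.57699444509842, 't': array([ 0.0112, -0.1687,  1.708 ]), 'shot': 1}
(100, 300) [ 0.6893 -0.3901  0.0779]
(250, 330) [ 0.6737 -0.1312  0.0104]
(400, 250) [0.3647 0.1586 0.0002]
(300, 150) [-0.185  -0.1138 -0.0015]
(150, 230) [ 0.3106 -0.4244 -0.0031]
(560, 280) [ 0.4585  0.4894 -0.0012]
(100, 140) [-0.2227 -0.7387 -0.0052]
(500, 200) [ 0.0904  0.4343 -0.0066]
```

```bash
python3 - <<'E'
import cv2
a=cv2.imread("pics/scene0.png"); b=cv2.imread("pics/top0.png")
cv2.imwrite("pics/s_hand.png",cv2.resize(a[0:200,0:400],(800,400)))
cv2.imwrite("pics/t_hand.png",cv2.resize(b[280:480,240:640],(800,400)))
E
```

```text
(no output)
```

View pics/s_hand.png

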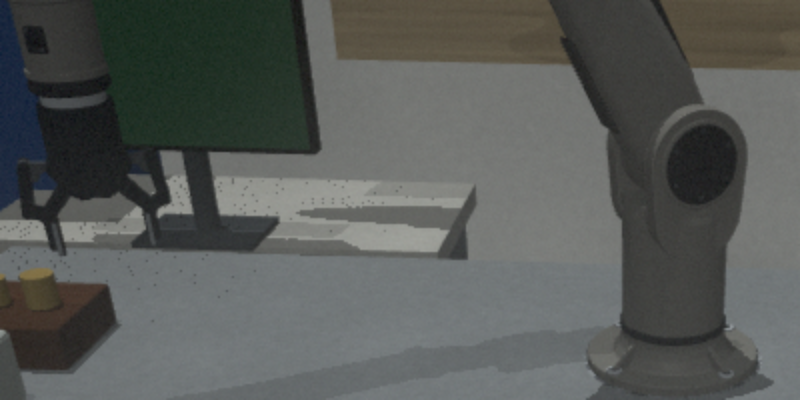

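View pics/t_hand.png

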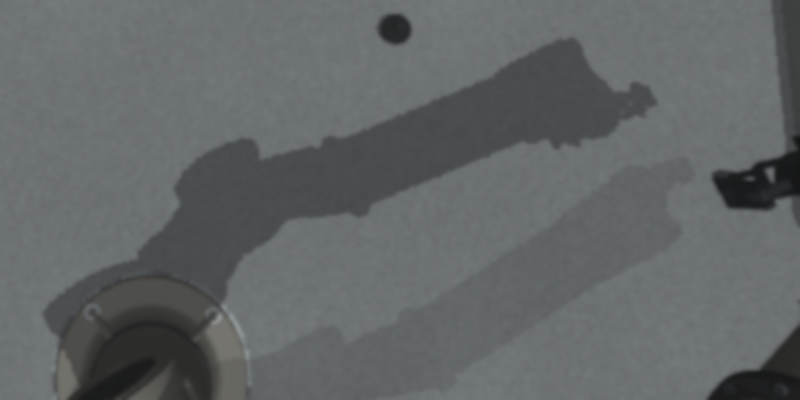

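```bash
python3 - <<'E'
from scipy.spatial.transform import Rotation as R
import numpy as np
from bench import r
M=R.from_rotvec(r.get_obs()["orientation"]).as_matrix();print(M.round(3)); print(np.degrees(np.arctan2(M[1,2],M[0,2])))
E
```

```text
[[-0.     0.912  0.411]
 [-0.     0.411 -0.912]
 [-1.    -0.     0.   ]]
-65.71947886146428
```

Emit:
play_rows(
  plan=[
    [-1,0.013,0.037,0,0],
    [-1,0.026,0.074,0,0],
    [-1,0.039,0.111,0,0],
    [-1,0.052,0.148,0,0],
    [-1,0.065,0.185,0,0],
    [-1,0.078,0.222,0,0],
    [-1,0.091,0.259,0,0],
    [-1,0.104,0.296,0,0],
    [-1,0.117,0.333,0,0],
    [-1,0.12,0.34,0,0],
  ],
  force=40,
)

```text
clock: 2.6
tcp_pos: [0.3994, -0.2708, 0.2396]
orientation: [0.888, 1.382, -0.885]
contact_force: [-0.4, 0.1, 0.7]
grip_width: 0.0001
```

Emit:
play_rows(
  plan=[
    [-1,0.013,0.037,0,0],
    [-1,0.026,0.074,0,0],
    [-1,0.039,0.111,0,0],
    [-1,0.052,0.148,0,0],
    [-1,0.065,0.185,0,0],
    [-1,0.078,0.222,0,0],
    [-1,0.091,0.259,0,0],
    [-1,0.104,0.29,0,0],
    [-1,0.117,0.31,0,0],
    [-1,0.124,0.325,0,0],
  ],
)

```text
clock: 3.6
tcp_pos: [0.5227, 0.0511, 0.2395]
orientation: [0.891, 1.38, -0.89]
contact_force: [0.0, -1.2, 0.2]
grip_width: 0.0001
```

Emit:
play_rows(
  plan=[
    [-1,0,0,-0.04,0],
    [-1,0,0.01,-0.08,0],
    [-1,0,0.01,-0.12,0],
    [-1,0,0.01,-0.12,0],
    [-1,0,0.01,-0.12,0],
  ],
)

```text
clock: 4.1
tcp_pos: [0.5218, 0.0593, 0.1197]
orientation: [0.892, 1.381, -0.893]
contact_force: [-0.3, -0.1, 0.6]
grip_width: -0.0004
```

```bash
python3 - <<'E'
from h import *
o=r.get_obs(); T=o["tcp_pos"]; print(T,o["contact_force"])
for n in("scene","top"):
    p=r.grab_frame(n); pickle.dump(p,open(f"{n}1.pkl","wb"))
    tip=w2px(p,T-[0,0,.008]); print(n,tip)
    im=p["pixels"].copy()
    x0,y0,w,h=(250,170,160,120) if n=="scene" else (250,160,160,120)
    c=cv2.resize(im[y0:y0+h,x0:x0+w],(800,600),interpolation=cv2.INTER_CUBIC)
    q=((tip-[x0,y0]+.5)*5).astype(int); cv2.drawMarker(c,tuple(int(i) for i in q),(0,255,0),cv2.MARKER_CROSS,14,1)
    cv2.imwrite(f"pics/{n}1.png",c)
E
```

```text
[0.52176842 0.05926384 0.11967562] [-0.30165919 -0.05847006  0.58315743]
scene [357.08532867 242.80853118]
top [294.78843258 249.03762418]
```

View pics/scene1.png

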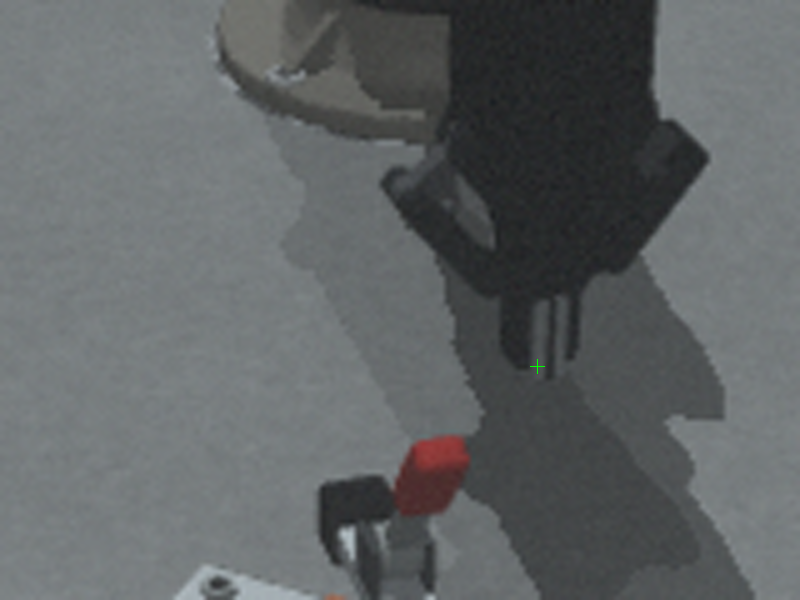

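View pics/top1.png

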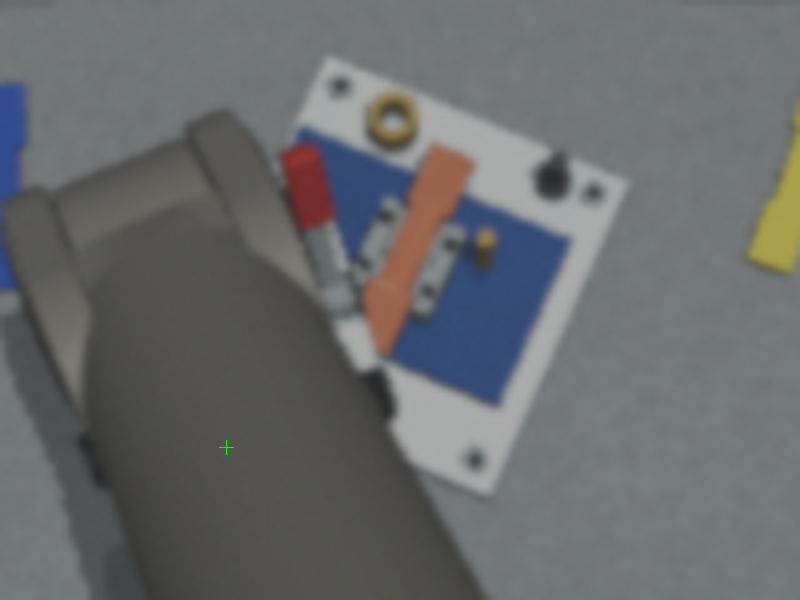

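```bash
cat > geo.py <<'E'
import numpy as np
q=np.array([.641,-.028]);yaw=-.401
def fw(x,y): c,s=np.cos(yaw),np.sin(yaw); return q+[c*x-s*y,s*x+c*y]
def tool(a,D=.0285,rad=.113):
    e=np.array([-np.sin(a),-np.cos(a)]);p=np.array([np.cos(a),-np.sin(a)])
    l=np.array([0,.06])+rad*e-D*p; return fw(*l)
E
python3 - <<'E'
from geo import *
print("start",tool(.85,.047),"ang",-.85-.401)
for a in np.arange(.85,-.051,-.05): print(round(a,2),tool(a).round(4), round(-a-.401,3))
E
```

```text
start [0.54237397 0.03633317] ang -1.251
0.85 [0.5482 0.0188] -1.251
0.8 [0.5488 0.013 ] -1.201
0.75 [0.5496 0.0072] -1.151
0.7 [0.5508 0.0015] -1.101
0.65 [ 0.5522 -0.0042] -1.051
0.6 [ 0.5539 -0.0097] -1.001
0.55 [ 0.5559 -0.0152] -0.951
0.5 [ 0.5581 -0.0206] -0.901
0.45 [ 0.5607 -0.0258] -0.851
0.4 [ 0.5634 -0.0309] -0.801
0.35 [ 0.5665 -0.0359] -0.751
0.3 [ 0.5698 -0.0407] -0.701
0.25 [ 0.5733 -0.0454] -0.651
0.2 [ 0.577  -0.0498] -0.601
0.15 [ 0.581  -0.0541] -0.551
0.1 [ 0.5851 -0.0582] -0.501
0.05 [ 0.5895 -0.062 ] -0.451
-0.0 [ 0.5941 -0.0657] -0.401
-0.05 [ 0.5988 -0.0691] -0.351
```

Emit:
play_rows(
  plan=[
    [-1,0.009,-0.008,-0.01,-0.05],
    [-1,0.018,-0.015,-0.03,-0.05],
    [-1,0.018,-0.015,-0.045,-0.05],
    [-1,0.018,-0.015,-0.057,-0.05],
    [-1,0.018,-0.015,-0.057,-0.05],
  ],
)

```text
clock: 4.7
tcp_pos: [0.5384, 0.045, 0.0614]
orientation: [0.928, 1.365, -0.931]
contact_force: [-0.1, 0.7, -0.7]
grip_width: -0.0001
```

```bash
cat > snap.py <<'E'
import sys
from h import *
n,tag=sys.argv[1],sys.argv[2]; x0,y0,w,h=map(int,sys.argv[3:7])
np.set_printoptions(precision=4,suppress=True)
o=r.get_obs(); print(o["clock"],o["tcp_pos"],o["contact_force"],o["orientation"])
p=r.grab_frame(n); pickle.dump(p,open(f"{n}{tag}.pkl","wb"))
k=min(800/w,600/h)
cv2.imwrite(f"pics/{n}{tag}.png",cv2.resize(p["pixels"][y0:y0+h,x0:x0+w],(int(w*k),int(h*k)),interpolation=cv2.INTER_CUBIC))
E
python3 snap.py scene 2 250 200 160 120
```

```text
4.7 [0.5384 0.045  0.0614] [-0.0662  0.665  -0.6663] [ 0.9283  1.3652 -0.9305]
```

View pics/scene2.png

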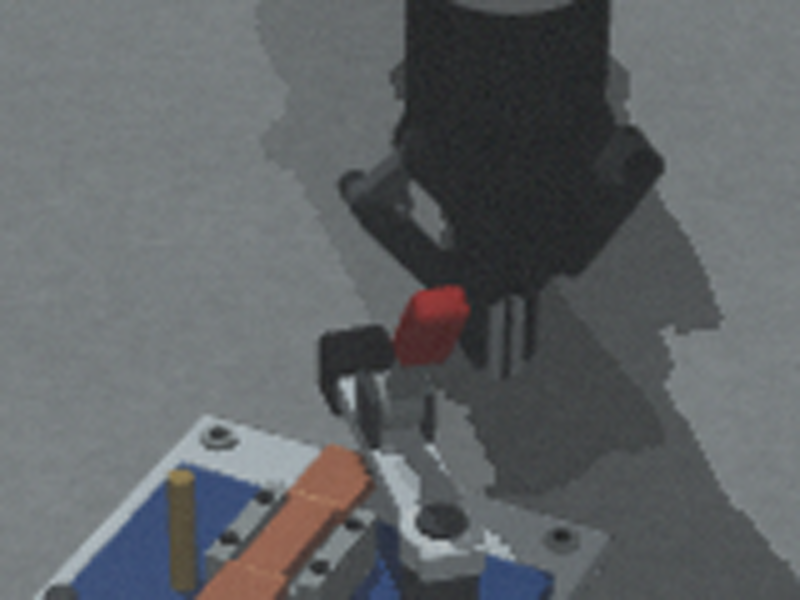

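Emit:
play_rows(
  plan=[
    [-1,0.004,-0.013,0,-0.03],
    [-1,0.008,-0.025,0,-0.02],
    [-1,0.009,-0.031,0,0],
    [-1,0.01,-0.037,0,0.05],
    [-1,0.011,-0.043,0,0.1],
    [-1,0.012,-0.048,0,0.15],
    [-1,0.014,-0.054,0,0.2],
    [-1,0.016,-0.06,0,0.25],
    [-1,0.018,-0.065,0,0.3],
    [-1,0.018,-0.065,0,0.3],
  ],
)

```text
clock: 5.75
tcp_pos: [0.5581, -0.0214, 0.0628]
orientation: [0.701, 1.454, -0.701]
contact_force: [0.6, -0.5, -0.5]
grip_width: -0.0002
```

```bash
python3 snap.py scene 3 250 200 160 120
```

```text
5.75 [ 0.5581 -0.0214  0.0628] [ 0.5587 -0.5139 -0.4904] [ 0.7011  1.4537 -0.7007]
```

View pics/scene3.png

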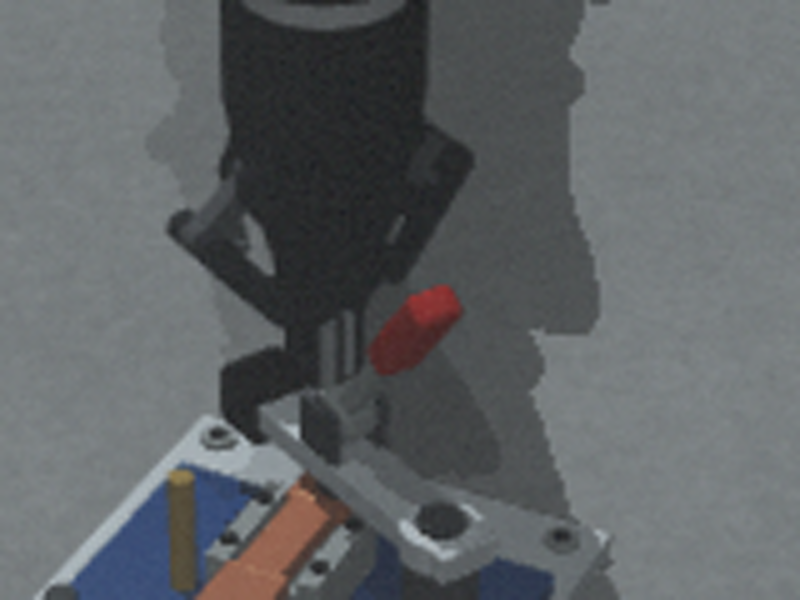

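Emit:
play_rows(
  plan=[
    [-1,0.0025,-0.005,0,0.05],
    [-1,0.005,-0.01,0,0.1],
    [-1,0.0085,-0.015,0,0.15],
    [-1,0.0115,-0.02,0,0.2],
    [-1,0.015,-0.025,0,0.25],
    [-1,0.019,-0.029,0,0.3],
    [-1,0.023,-0.0335,0,0.35],
    [-1,0.027,-0.0375,0,0.4],
    [-1,0.027,-0.0375,0,0.4],
  ],
)

```text
clock: 6.7
tcp_pos: [0.5848, -0.0583, 0.0624]
orientation: [0.391, 1.535, -0.391]
contact_force: [-0.2, -0.3, -0.2]
grip_width: 0.0004
```

Emit:
play_rows(
  plan=[
    [-1,0.002,-0.002,0,0.02],
    [-1,0.0045,-0.004,0,0.05],
    [-1,0.0045,-0.004,0,0.05],
  ],
)

```text
clock: 7.0
tcp_pos: [0.5893, -0.062, 0.0623]
orientation: [0.35, 1.542, -0.35]
contact_force: [-0.1, -0.4, 0.2]
grip_width: -0.0001
```

Emit:
play_rows(
  plan=[
    [-1,0.002,-0.001,0,0.02],
    [-1,0.0045,-0.003,0,0.05],
    [-1,0.0045,-0.003,0,0.05],
  ],
)

```text
clock: 7.3
tcp_pos: [0.5937, -0.065, 0.0622]
orientation: [0.311, 1.548, -0.311]
contact_force: [-0.2, -0.5, -0.5]
grip_width: -0.0003
```

```bash
python3 snap.py scene 4 250 220 160 120
```

```text
7.3 [ 0.5937 -0.065   0.0622] [-0.2197 -0.4938 -0.5182] [ 0.3109  1.5485 -0.3106]
```

View pics/scene4.png

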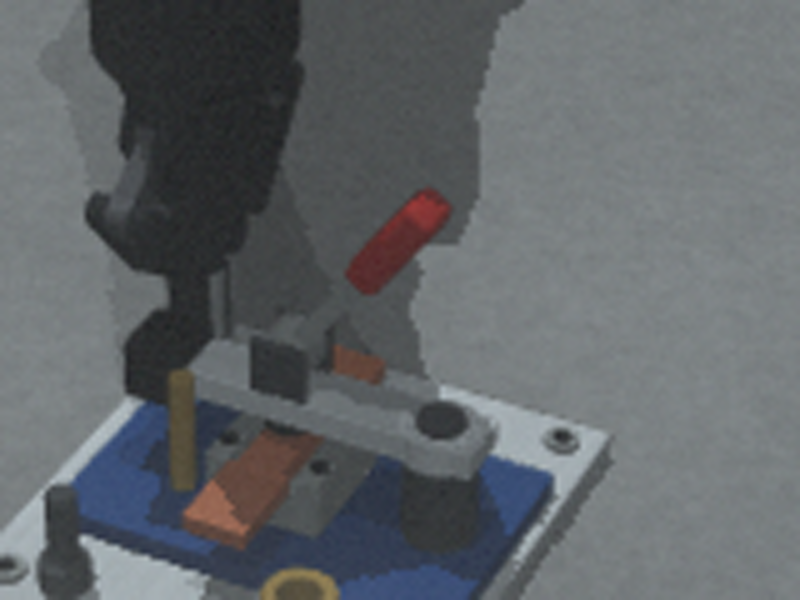

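Emit:
play_rows(
  plan=[
    [-1,0.0018,-0.0008,0,0],
    [-1,0.0037,-0.0016,0,0],
    [-1,0.0037,-0.0016,0,0],
  ],
)

```text
clock: 7.65
tcp_pos: [0.594, -0.0651, 0.0621]
orientation: [0.31, 1.555, -0.312]
contact_force: [-12.8, 2.4, 10.1]
grip_width: -0.0001
```

Emit:
play_rows(
  plan=[
    [-1,0.0018,-0.0008,0,0],
    [-1,0.0037,-0.0016,0,0],
    [-1,0.0037,-0.0016,0,0],
  ],
)

```text
clock: 7.95
tcp_pos: [0.5942, -0.0652, 0.062]
orientation: [0.309, 1.562, -0.312]
contact_force: [-23.4, 5.8, 21.0]
grip_width: -0.0005
```

Emit:
play_rows(
  plan=[
    [-1,-0.015,0.0065,0,0],
    [-1,-0.035,0.015,0,0],
    [-1,-0.045,0.02,0.04,0],
    [-1,-0.045,0.02,0.08,0],
    [-1,-0.045,0.02,0.12,0],
    [-1,-0.06,-0.02,0.14,0],
    [-1,-0.06,-0.06,0.14,0],
    [-1,-0.06,-0.1,0.14,0],
    [-1,-0.06,-0.1,0.14,0],
  ],
)

```text
clock: 8.85
tcp_pos: [0.5404, -0.1756, 0.2024]
orientation: [0.316, 1.546, -0.322]
contact_force: [-0.7, -0.4, -0.5]
grip_width: 0.0001
```

```bash
python3 snap.py scene 5 250 220 160 120;python3 snap.py top 5 260 150 160 120; python3 - <<'E'
from h import *; from geo import *
from bench import r
for n in("scene","top"):
    p=r.grab_frame(n)
    for nm,l,z in(("lever_hinge",(0,0),.084),("strap_end",(0,-.051),.063),("strap_pivot",(0,.06),.064),("stop_pin",(.018,-.036),.072),("lever_grip",(0,.0317),.155)):
        m=w2px(p,[*fw(*l),z]); ss=[(np.round([k["position"][0]*640,k["position"][1]*480],1),round(k["conf"],2)) for k in r.pinpoint(p,nm)[:2]]
        print(n,nm,"model",m.round(1),ss)
E
```

```text
8.85 [ 0.5404 -0.1756  0.2024] [-0.7382 -0.4248 -0.5468] [ 0.3162  1.5458 -0.3219]
8.9 [ 0.5407 -0.1718  0.2024] [-0.644   0.7971 -0.9965] [ 0.3154  1.5467 -0.3174]
scene lever_hinge model [307.6 288.8] [(array([307.2, 288.2]), 0.75)]
scene strap_end model [283.2 290.8] [(array([285.1, 291. ]), 0.87)]
scene strap_pivot model [337.6 306.8] [(array([338.7, 307.1]), 0.68)]
scene stop_pin model [285.4 294.2] [(array([288.1, 296.4]), 0.75)]
scene lever_grip model [323.8 260.2] [(array([330.3, 265.8]), 0.73)]
top lever_hinge model [331.2 205.5] [(array([333.3, 204.3]), 0.52)]
top strap_end model [349.3 215.5] [(array([349., 218.]), 0.65)]
top strap_pivot model [309.9 198.7] [(array([311.4, 200.2]), 0.8)]
top stop_pin model [346.8 206.1] [(array([346. , 209.7]), 0.81)]
top lever_grip model [319.4 192.2] [(array([313.5, 193. ]), 0.49)]
```

View pics/scene5.png

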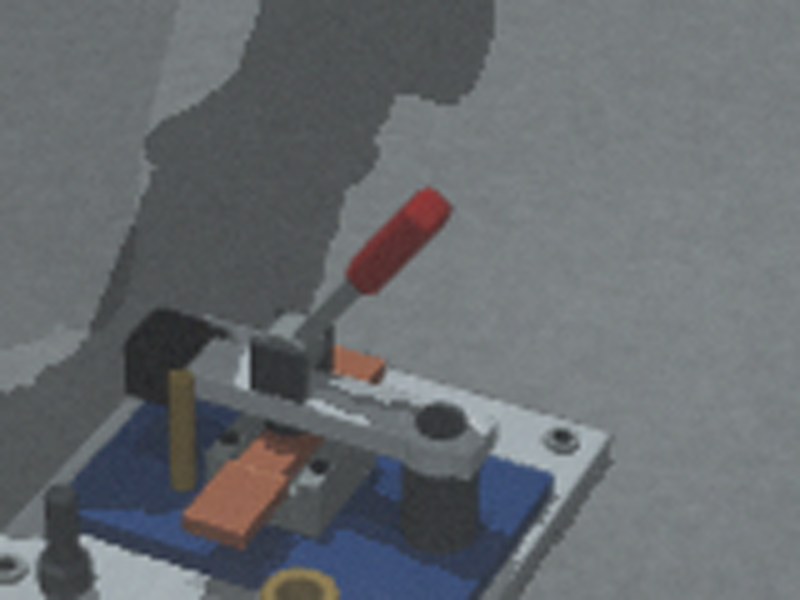

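View pics/top5.png

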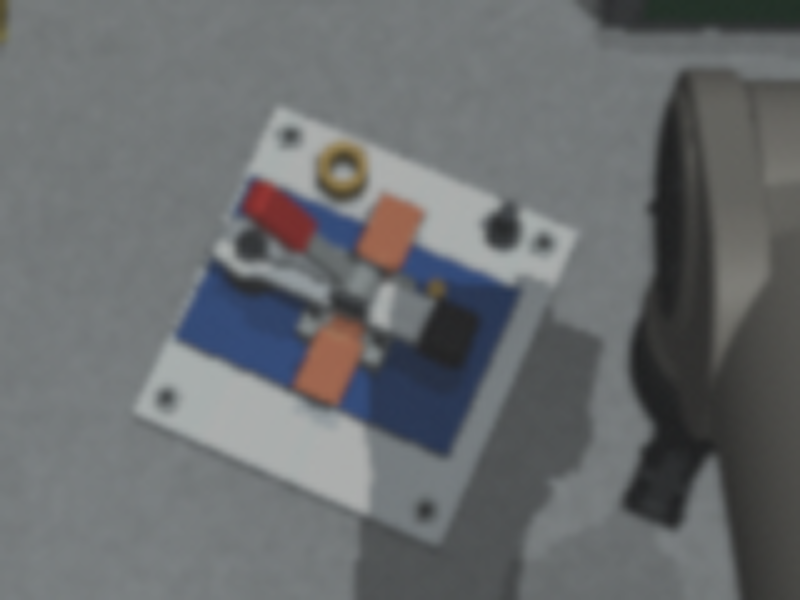

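```bash
python3 - <<'E'
from geo import *
for d in(75,66,60,55,50,45,40,35,30,25,20,15,10,5,0,-3):
    f=np.radians(d); y=.078*np.cos(f)-.007*np.sin(f)-.011; z=.084+.078*np.sin(f)+.007*np.cos(f)+.008
    print(d,(np.array([*fw(0,y),z])-[.5415,-.168,.2025]).round(4),fw(0,y).round(4),round(z,4))
E
```

```text
75 [ 0.1004  0.1422 -0.0333] [ 0.6419 -0.0258] 0.1692
66 [ 0.1051  0.1532 -0.0364] [ 0.6466 -0.0148] 0.1661
60 [ 0.1081  0.1602 -0.0395] [ 0.6496 -0.0078] 0.163
55 [ 0.1104  0.1658 -0.0426] [ 0.6519 -0.0022] 0.1599
50 [ 0.1127  0.1711 -0.0462] [0.6542 0.0031] 0.1563
45 [ 0.1148  0.1761 -0.0504] [0.6563 0.0081] 0.1521
40 [ 0.1168  0.1807 -0.055 ] [0.6583 0.0127] 0.1475
35 [ 0.1186  0.185  -0.06  ] [0.6601 0.017 ] 0.1425
30 [ 0.1202  0.1888 -0.0654] [0.6617 0.0208] 0.1371
25 [ 0.1216  0.1922 -0.0712] [0.6631 0.0242] 0.1313
20 [ 0.1229  0.1951 -0.0772] [0.6644 0.0271] 0.1253
15 [ 0.1239  0.1976 -0.0836] [0.6654 0.0296] 0.1189
10 [ 0.1247  0.1995 -0.0901] [0.6662 0.0315] 0.1124
5 [ 0.1253  0.2009 -0.0967] [0.6668 0.0329] 0.1058
0 [ 0.1257  0.2017 -0.1035] [0.6672 0.0337] 0.099
-3 [ 0.1258  0.2019 -0.1076] [0.6673 0.0339] 0.0949
```

Emit:
play_rows(
  plan=[
    [-1,0.025,0.036,0,0],
    [-1,0.05,0.071,0,0],
    [-1,0.075,0.107,0,0],
    [-1,0.1,0.142,0,0],
    [-1,0.1,0.142,-0.02,0],
    [-1,0.1,0.142,-0.033,0],
    [-1,0.1,0.142,-0.033,0],
  ],
)

```text
clock: 10.25
tcp_pos: [0.6391, -0.0274, 0.1666]
orientation: [0.311, 1.553, -0.314]
contact_force: [-0.8, 0.3, 0.5]
grip_width: 0.0001
```

```bash
python3 snap.py scene 6 250 180 160 120
```

```text
10.25 [ 0.6391 -0.0274  0.1666] [-0.7564  0.2606  0.5295] [ 0.3109  1.5529 -0.314 ]
```

View pics/scene6.png

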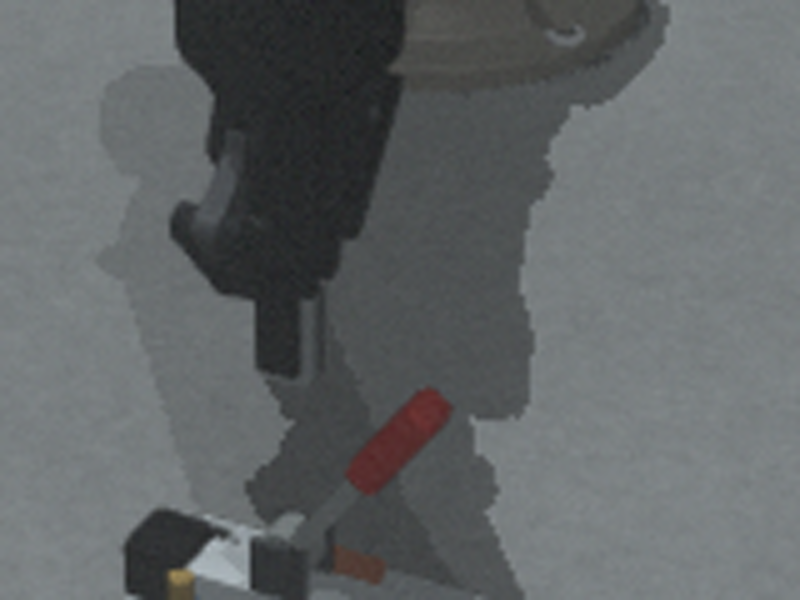

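Emit:
play_rows(
  plan=[
    [-1,0.005,0.011,-0.003,0],
    [-1,0.008,0.018,-0.0065,0],
    [-1,0.0105,0.024,-0.0095,0],
    [-1,0.0125,0.029,-0.013,0],
    [-1,0.015,0.034,-0.0175,0],
    [-1,0.017,0.0385,-0.022,0],
    [-1,0.0185,0.043,-0.027,0],
    [-1,0.02,0.047,-0.0325,0],
    [-1,0.02,0.047,-0.0325,0],
  ],
)

```text
clock: 11.2
tcp_pos: [0.6607, 0.0216, 0.1357]
orientation: [0.311, 1.55, -0.311]
contact_force: [0.4, 0.2, -0.2]
grip_width: -0.0002
```

```bash
python3 snap.py scene 7 250 200 160 120
```

```text
11.2 [0.6607 0.0216 0.1357] [ 0.4135  0.2192 -0.2242] [ 0.3108  1.5495 -0.3109]
```

View pics/scene7.png

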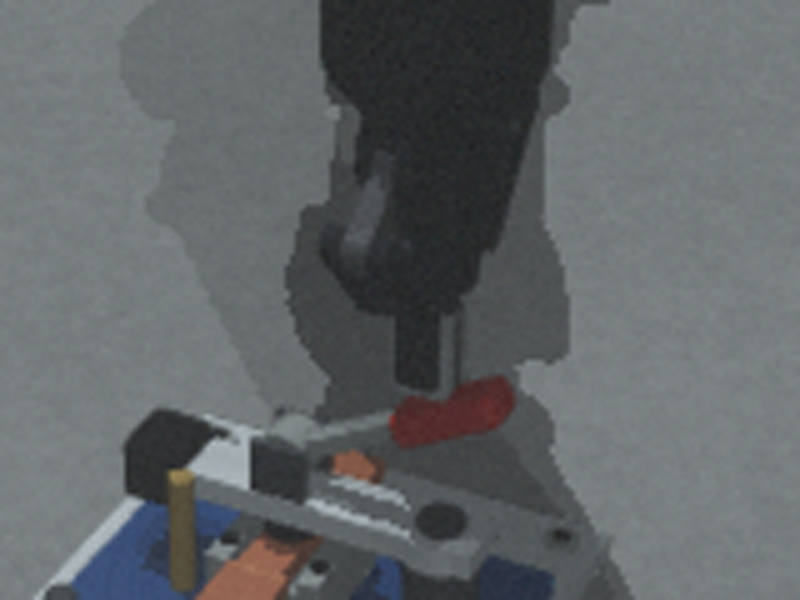

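Emit:
play_rows(
  plan=[
    [-1,0.0015,0.0035,-0.006,0],
    [-1,0.0025,0.0065,-0.012,0],
    [-1,0.0035,0.009,-0.018,0],
    [-1,0.0045,0.0105,-0.0245,0],
    [-1,0.005,0.012,-0.031,0],
    [-1,0.0055,0.013,-0.035,0],
    [-1,0.0055,0.013,-0.038,0],
    [-1,0.0055,0.013,-0.038,0],
  ],
)

```text
clock: 12.05
tcp_pos: [0.6664, 0.0339, 0.0991]
orientation: [0.311, 1.548, -0.312]
contact_force: [-2.4, -1.7, 5.3]
grip_width: 0.0002
```

Emit:
play_rows(
  plan=[
    [-1,0,0,-0.002,0],
    [-1,0,0,-0.004,0],
    [-1,0,0,-0.004,0],
  ],
)

```text
clock: 12.35
tcp_pos: [0.6667, 0.0339, 0.0985]
orientation: [0.311, 1.547, -0.313]
contact_force: [-11.3, -4.3, 27.8]
grip_width: 0.0004
```

Emit:
play_rows(
  plan=[
    [-1,0,0,0,0],
    [-1,0,0,0.005,0],
    [-1,0,0,0.03,0],
    [-1,0,0,0.07,0],
    [-1,-0.03,-0.03,0.1,0],
    [-1,-0.06,-0.07,0.1,0],
    [-1,-0.09,-0.11,0.1,0],
    [-1,-0.12,-0.15,0.1,0],
    [-1,-0.14,-0.19,0.1,0],
    [-1,-0.14,-0.19,0.1,0],
  ],
)

```text
clock: 13.35
tcp_pos: [0.5229, -0.1632, 0.194]
orientation: [0.317, 1.549, -0.322]
contact_force: [0.2, -0.6, 0.4]
grip_width: 0.0003
```

```bash
python3 snap.py scene 8 250 220 160 120;python3 snap.py top 8 260 150 160 120; python3 - <<'E'
from h import *; from geo import *
from bench import r
for n in("scene","top"):
    p=r.grab_frame(n)
    for nm,l,z in(("lever_hinge",(0,0),.084),("strap_end",(0,-.051),.063),("lever_grip",(0,.078),.084)):
        m=w2px(p,[*fw(*l),z]); ss=[(np.round([k["position"][0]*640,k["position"][1]*480],1),round(k["conf"],2)) for k in r.pinpoint(p,nm)[:2]]
        print(n,nm,"model",m.round(1),ss)
    k=r.outline_of(p,"lever_grip")
    m=k[0]["mask"] if k else np.zeros((480,640),bool)
    b=p["pixels"].astype(int); red=(b[...,2]>90)&(b[...,1]<70)&(b[...,0]<70)
    vs,us=np.nonzero(red[220:330,290:370] if n=="scene" else red[150:240,280:360])
    if n=="scene":
        W=np.array([px2w(p,u+290,v+220,p["z_map"][v+220,u+290]) for u,v in zip(us,vs)])
    else: W=np.array([px2w(p,u+280,v+150,p["z_map"][v+150,u+280]) for u,v in zip(us,vs)])
    if len(W): print("red",len(W),np.median(W,0),np.percentile(W[:,2],[5,95]))
E
```

```text
13.35 [ 0.5229 -0.1632  0.194 ] [ 0.1661 -0.5904  0.3633] [ 0.3165  1.5491 -0.3223]
13.4 [ 0.5249 -0.1594  0.1944] [ 0.2506  1.2087 -0.3637] [ 0.3156  1.548  -0.3174]
scene lever_hinge model [307.6 288.8] [(array([305.8, 286.3]), 0.59), (array([263.5, 334.2]), 0.31)]
scene strap_end model [283.2 290.8] [(array([280.2, 292.7]), 0.76), (array([288.6, 294.5]), 0.47)]
scene lever_grip model [347.1 300.5] [(array([344.3, 300.8]), 0.94), (array([484.2, 251.6]), 0.54)]
red 214 [0.67248335 0.03825781 0.08784808] [0.08133677 0.09099093]
top lever_hinge model [331.2 205.5] []
top strap_end model [349.3 215.5] [(array([351.6, 215.5]), 0.59), (array([460.5, 202.8]), 0.24)]
top lever_grip model [303.3 193.7] [(array([306.5, 196.6]), 0.74), (array([332.9, 210.9]), 0.64)]
red 115 [0.6640123 0.0388357 0.0916179] [0.08657796 0.09634968]
```

View pics/scene8.png

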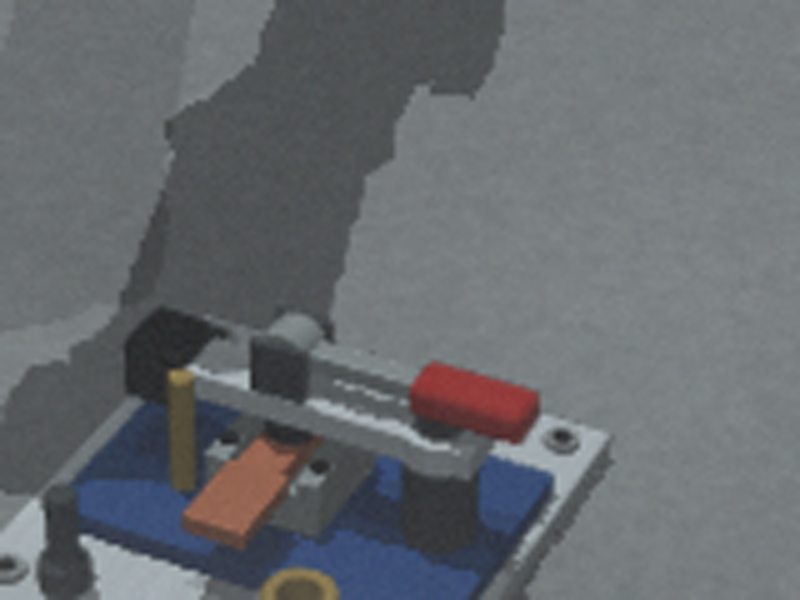

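View pics/top8.png

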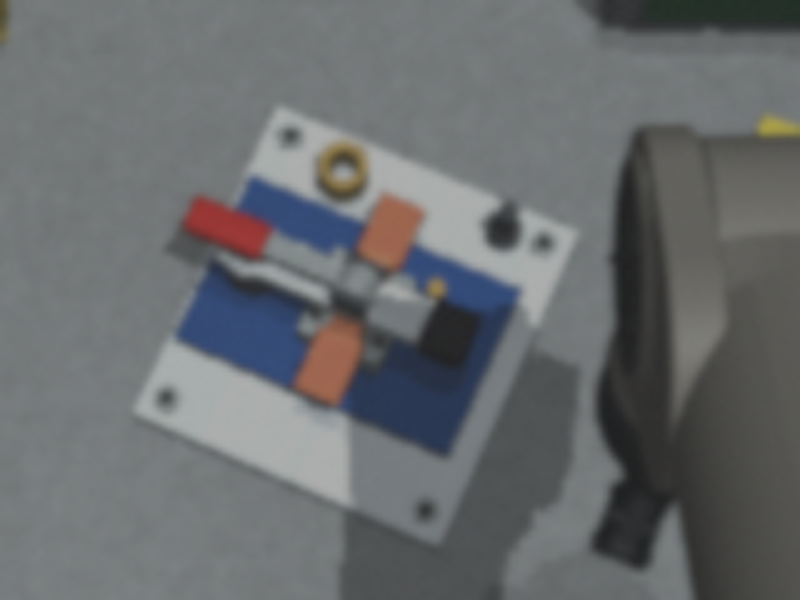

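```bash
python3 -c "
from bench import r
o=r.get_obs();print(o['clock'],abs(o['qvel']).max());print(r.hand_in())"
```

```text
13.95 0.004330389431450976
the job is handed in; nothing more can be done
None
```

I swung the strap against its stop with the outside of the closed fingers, then pushed the cam lever fully down, backed the arm away and handed in at about 14 s. `hand_in` gives no verdict, so success is judged from my own checks.

- **Strap:** the pushing force rose to about 24 N at the position expected for a closed strap. The pictures before and after the lever push both show it against the brass pin.
- **Lever:** it stopped under about 28 N with the fingertips at 90.5 mm (91 mm expected). The last pictures show it level along the strap, with its top face at about 91 mm by depth reading.
- **Coupon and bystanders:** the coupon, screw and bushing look unmoved in the last pictures. I did not measure the bystanders out on the bench again, but the arm only passed high above them.
- **Pad force:** I could not measure this directly. I infer it from the lever being fully down.
- **Disagreement:** the two cameras differed by about 11 mm in x on the fixture's position. I used a value in between, and both contacts came within about a millimetre of where it put them.

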